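# Take the cassette out of the push-push filter carrier

## Robot

A 6-joint arm with a two-finger parallel gripper is mounted at the origin on the work surface. World frame = base frame: x ahead of the robot, y to its left, z up, the work surface at z = 0. Lengths are in m, angles in degrees, forces in N, time in s.
With the tool pointing down it reaches from about 0.4 to 0.825 m from the base axis. Payload 7 kg.
Tool frame: the origin (TCP) lies between the finger pads; the fingertips stand 25 mm ahead of it and the grasp point (between the pads) lies 6 mm ahead of it; z points along the fingers, y is the line along which they close (so a half turn about z gives the same grasp; the last joint's range is limited). The gripper opens to 88 mm and grips with 3 to 60 N. Pads are 19 mm wide; open, the fingers measure 130 mm over their backs; the gripper's body (78 mm by 193 mm) begins 47 mm behind the grasp point.
Start: joints at [-51.904, 20.546, 0.682, 0, -70.136, -16.507], TCP at [0.248, -0.628, 0.231] pointing down, gripper open.
Joint ranges: [-176.03, 176.03], [-82.01, 121.73], [-58.28, 71.71], [-173.87, 95.51], [-174.79, -0.11], [-173.66, 173.66]. Speed limits (degrees/s): [136.94, 136.94, 172.46, 180, 180, 180].

## Interface

Orientations are given as [roll, pitch, yaw] about the fixed x, y, z axes, in that order (R = Rz(yaw) Ry(pitch) Rx(roll)).
In Python, from plant import r gives the robot as it stands.
- The arm moves only by the shell command python3 -m crank 'ROWS' [FORCE]. ROWS is JSON, a list of rows, each a list of 3 entries, a list of its own where there are three numbers: the turn, a rotation vector about the tool's x, y, z in degrees, then the shift along the tool's x, y, z in cm, then the closure, from -1 (fully open) to 1 (shut). In form: [[[wx, wy, wz], [dx, dy, dz], fingers], ...]. A call has 1 to 8 rows; each row shifts and turns the commanded pose from where the row before left it, along the tool's axes as they then stand; what a row does not reach is not made up. A row lasts 1/10 s, in which the tool goes at most 50 mm and 8.59 degrees, less where a joint would pass 70% of its speed; a pose out of reach is approached as far as the arm can. A call with a gripper value outside its range is refused whole. The fingers move at their own pace and stop on an object; FORCE is the grip in N (left out, the last holds). Time passes only in rows, so rows that do not move let the fingers close. It gives the time, the measured TCP pose, the force, the opening and the grip force at its end, in the units of the state.
- r.get_state(): the state, without advancing time (a new reading comes with each control period).
- r.capture(name): name is "side" or "top" or "wrist"; returns a dict with "color" (420x560x3 uint8, red, green, blue), "range_z" (420x560 float32, m along the optical axis (not along the pixel's ray), 0 where there is no reading), "intrinsics" (3x3 intrinsics, pixels), "world_from_camera" (4x4, takes a point from camera to world coordinates); the wrist camera has in their place "hand_eye" (4x4, takes a point from camera to tool coordinates, whose origin is the TCP and whose axes are the flange's). Camera axes: x right, y down, z forward; pixel columns grow to the right and rows downward; lengths in m; the calibration is good to about 2 mm. A picture is of the moment at which its call begins: read the wrist's pose just before it.
- r.close_job(): hands the job in; it is judged then, once.
The state is a dict: "time_s": time; "joints": joint angles; "qd": joint speeds; "joint_torque": joint torques, N m; "tcp_pos": TCP position; "eef_rot": TCP orientation; "contact_force": force on the tool from outside, world axes, zero at the start; "moment": the same for the moment, N m; "gripper_width": finger opening in m; "gripper_force": force on a finger pad.
Only numpy, scipy, OpenCV 4.12 (cv2) and the standard library are available. Lean on these libraries where they do the work, as an engineer would, in place of code of your own. Each camera call takes 0.05 s, during which the arm holds its last target. There are 200 camera calls.

## Task

Take the filter cassette out of the white filter unit: push the carrier in its top down and let go, so that the catch frees it and it rises; then squeeze the cassette's two spring tabs together, lift it off and set it down flat in the steel tray without dropping it. Finally push the empty carrier down again until it catches and stays down. Push until it bottoms but do not force it, and leave the bottle, jar and flask alone.

Things in the scene. Friction and masses are not known exactly. Their poses are not given: they have to be found in the camera images.
- unit: White housing fixed to the bench, 240 mm (its x) by 170 mm (its y), 115 mm high; origin at the centre of its underside, z up. A rectangular well, 122 mm (x) by 77 mm (y), is open in the middle of its top and holds the carrier; the well's rim is 115 mm above the origin, its floor 47 mm.
- carrier (a joint): Height of the sprung carrier in the well, m: 0 = caught (locked down), +0.030 = released, at its upper stop, about -0.0065 = pushed onto its rubber buffer (-0.011 hard stop). Push-push catch, sprung upward: pushing it onto the buffer (below -0.006) and letting go frees it if caught and catches it if free; a shorter push changes nothing. Starts caught, with the cassette on.
- carrier_top (a point): Centre of the carrier's flat grey upper face (114 by 74 mm), axes as the unit's, moving with it: 46 mm below the rim when caught, 16 mm when risen. When caught, 6 to 8 N start it moving; it meets the buffer at 8 to 9 N, then 5 N more per mm. When risen, 2 to 4 N start it. Over 45 N is forcing it. Push the empty carrier near this point.
- clip_post (a point): Top of one of two equal clip posts on the carrier, at its +y side (the other is at -y): 19.5 mm above the carrier's upper face, 32 mm long in x, 33 mm from the centre line. Each has a lip that reaches inward to 29 mm from the centre line and holds down the hook of a cassette tab.
- cassette: Loose white filter cassette, about 70 to 170 g: plate 104 mm (x) by 52 mm (y), 8 mm thick; origin at the centre of its underside, z up, lying on the carrier's upper face with axes as the unit's. In its middle stands a round filter body, 28 mm across, its flat top 48 mm above the origin: push there. Two upright spring tabs stand beside it at +y and -y (see the tab joints).
- tab_left (a joint): Inward travel of the cassette's +y spring tab, 0 to 0.006 m (2 N to start, 6 N at full). The tab is 36 mm wide (x), 5 mm thick, its top 48 mm above the cassette's origin; the two tabs' outer faces are 54 mm apart when relaxed, 42 mm fully squeezed. Over 4 mm frees its hook (9 to 14 mm above the origin, 5.5 mm out from the face).
- tab_right (a joint): The same for the -y tab; both must be squeezed to lift the cassette off. With the carrier caught the tabs stand only 2 mm above the unit's rim, with no room for fingers; with the carrier risen they stand 32 mm above it, to be pinched from above.
- tray: Open steel tray fixed to the bench, 220 mm (its x) by 170 mm (its y), 30 mm high, wall and floor 4 mm thick; origin at the centre of its underside. Unit and tray may change sides.
- bottle: Bystander: amber bottle, 68 mm across, 160 mm tall; origin at the centre of its underside.
- jar: Bystander: clear jar with white cap, 60 mm across, 80 mm tall; origin at the centre of its underside.
- flask: Bystander: stoppered glass flask, 70 mm across, 115 mm tall; origin at the centre of its underside.
Not all that is in view belongs to the job. What is shaped like the cassette but purple or red is not meant.

How it is judged (in metres and radians):
On the way, in this order (a step that is already met when the one before it is completed fails the run):
1. the carrier has been freed and has risen (joint above 0.025), with the cassette still on it (value of joint carrier above 0.025 m and distance between cassette and carrier_top below 0.01 m), for 0.2 s.
2. the cassette is off its clips, at least 40 mm above the risen carrier (value of joint carrier above 0.025 m and z of cassette in the frame of carrier_top above 0.04 m), for 0.05 s.
3. the cassette lies flat in the tray, let go, while the carrier is still up (value of joint carrier above 0.025 m and z of cassette in the frame of tray below 0.012 m and horizontal distance between cassette and tray below 0.085 m and angle between cassette's own z axis and vertical below 0.15 rad and contact force between cassette and the fingers below 0.1 N), for 0.2 s.
4. the empty carrier is caught down and stays down with nothing touching it (value of joint carrier between -0.003 and 0.003 m and contact force between unit and the fingers below 0.1 N), for 0.3 s.
At the end, for the whole second after the job is handed in: The empty carrier is caught down (joint within 3 mm of 0) and the cassette lies flat (within 0.15 rad, its underside within 12 mm of the tray's) and at rest on the tray's floor, its centre within 85 mm of the tray's centre (value of joint carrier between -0.003 and 0.003 m and z of cassette in the frame of tray below 0.012 m and horizontal distance between cassette and tray below 0.085 m and angle between cassette's own z axis and vertical below 0.15 rad and linear speed of cassette below 0.02 m/s); the robot touches nothing.
It fails at once if the carrier is forced: more than 45 N between the fingers and the unit or the cassette and the unit (contact force between unit and the fingers above 45 N or contact force between unit and cassette above 45 N).
It fails at once if the cassette is dropped into the tray (faster than 0.7 m/s within 60 mm of its floor) (horizontal distance between cassette and tray below 0.1 m and z of cassette in the frame of tray below 0.06 m and linear speed of cassette above 0.7 m/s).
It fails at once if the bottle, jar or flask is moved by more than 30 mm (distance of any of bottle, jar, flask from where it was at the start of the episode above 0.03 m).
It also fails if it takes over 64 s, if anything falls off the work surface, if the arm or the gripper's body presses on something with over 40 N, if the wrist force passes 120 N, or if a joint passes its speed limit or range.

## Working session

There is one attempt and no reset: what is moved stays moved. The work goes in short steps, Python scripts to look and compute and a shell command to move; the robot and the scene stay as the last step left them, time stands still between calls to the robot, and variables do not carry over. Pictures are saved under pics/ and viewed, at most 10 in all, crops included, and the job is handed in when it is done.

```bash
mkdir -p pics
cat > h.py <<'E'
import numpy as np, cv2, json
from plant import r
def cap(n):
    c=r.capture(n); return c
def pts(c,T=None):
    K=np.array(c["intrinsics"]);z=c["range_z"];h,w=z.shape
    u,v=np.meshgrid(np.arange(w),np.arange(h))
    P=np.stack([(u-K[0,2])/K[0,0]*z,(v-K[1,2])/K[1,1]*z,z],-1)
    T=np.array(c["world_from_camera"]) if T is None else T
    P=P@T[:3,:3].T+T[:3,3]; P[z<=0]=np.nan; return P
E
python3 - <<'E'
from h import *
s=r.get_state();print(s)
for n in("top","side"):
    c=cap(n);cv2.imwrite(f"pics/{n}.png",c["color"][...,::-1]);np.savez(f"{n}.npz",**{k:np.array(v) for k,v in c.items()})
    print(np.array(c["world_from_camera"]).round(3).tolist(),np.array(c["intrinsics"]).tolist())
E
```

```text
{'time_s': 0.0, 'joints': array([-5.19045142e+01,  2.05908088e+01,  6.33452782e-01, -2.00863100e-02,
       -7.01380461e+01, -1.65069735e+01]), 'qd': array([ 0.01480132, -0.06164791,  0.05792729,  0.03149394, -0.00923024,
       -0.01997968]), 'joint_torque': array([-1.81974327e-03, -5.82704508e+01,  2.93069905e+01,  6.99784756e+00,
        6.94125876e-03, -1.54709483e-04]), 'tcp_pos': array([ 0.24814566, -0.62719582,  0.23022744]), 'eef_rot': array([ 1.79903164e+02, -9.00517397e-03, -1.58418320e+02]), 'contact_force': array([0.2081468 , 0.7555589 , 0.03177963]), 'moment': array([0.04279752, 0.00699288, 0.03741564]), 'gripper_force': 0.0, 'gripper_width': 0.08791506256868821}
[[-0.025, -0.99, 0.137, 0.339], [-1.0, 0.024, -0.012, 0.01], [0.009, -0.137, -0.991, 1.746], [0.0, 0.0, 0.0, 1.0]] [[530.5376713286657, 0.0, 278.19973607576543], [0.0, 530.5376713286657, 212.9696018133999], [0.0, 0.0, 1.0]]
[[-0.789, -0.397, 0.469, -0.118], [-0.614, 0.524, -0.59, 0.852], [-0.012, -0.753, -0.657, 1.016], [0.0, 0.0, 0.0, 1.0]] [[462.6595951905268, 0.0, 276.6427096478421], [0.0, 462.6595951905268, 207.813886303583], [0.0, 0.0, 1.0]]
```

View pics/top.png

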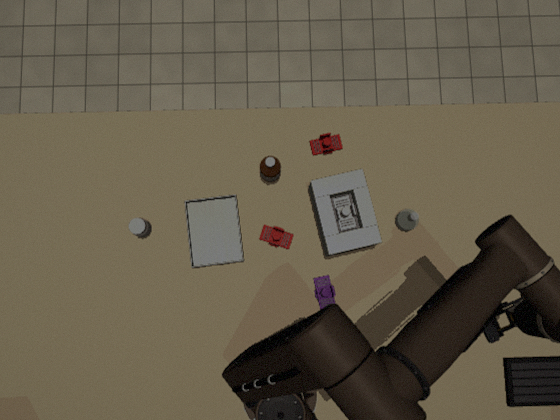

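View pics/side.png

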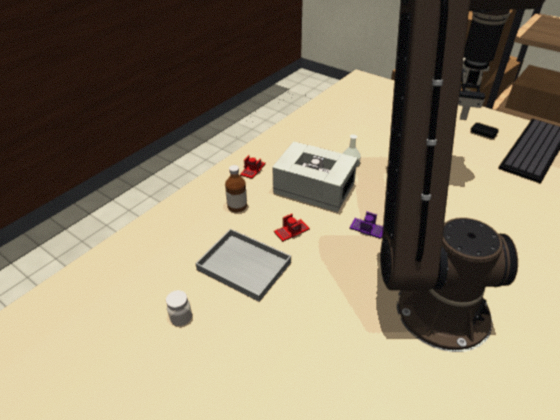

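Candidates for the cassette in the top view are the white one in the unit's well (346,211), red ones at (326,144) and (277,237), and a purple one at (324,291). By the description it is the white one. The tray is at (215,231), the bottle at (270,167), the jar at (140,227) and the flask at (406,219).

Run:
```python
from h import *
c=dict(np.load("top.npz"));P=pts(c);h,w=P.shape[:2]
def rect(m,name):
    q=P[m][:,:2].astype(np.float32);q=q[~np.isnan(q[:,0])]
    (cx,cy),s,a=cv2.minAreaRect(q*1000);print(name,len(q),round(cx),round(cy),np.round(s),round(a,2),'mean z',np.nanmean(P[m][:,2]).round(4))
R=np.zeros((h,w),bool);R[160:265,300:390]=1
m=R&(abs(P[...,2]-.115)<.01);rect(m,'unit top')
m8=m.astype(np.uint8);m8=cv2.morphologyEx(m8,cv2.MORPH_OPEN,np.ones((3,3)));rect(m8>0,'open')
cs,hi=cv2.findContours(m8,cv2.RETR_CCOMP,cv2.CHAIN_APPROX_NONE)
for k,q in enumerate(cs):
    if len(q)>40: 
        z=0.115;K=c["intrinsics"];T=c["world_from_camera"];q=q[:,0].astype(float)
        d=np.c_[(q-K[[0,1],[2,2]])/K[0,0],np.ones(len(q))]@T[:3,:3].T
        X=T[:3,3]+d*((z-T[2,3])/d[:,2])[:,None]
        print('contour',hi[0,k][3],len(q),cv2.minAreaRect((X[:,:2]*1000).astype(np.float32)))
R[:]=0;R[185:275,178:250]=1
m=R&(P[...,2]>.018)&(P[...,2]<.045);rect(m,'tray rim')
hsv=cv2.cvtColor(c["color"],cv2.COLOR_RGB2HSV)
for n,(u0,u1,v0,v1) in dict(bottle=(255,288,150,185),jar=(125,155,212,242),flask=(392,424,205,235)).items():
    p=P[v0:v1,u0:u1].reshape(-1,3);p=p[p[:,2]>.02];print(n,np.median(p,0).round(3),p[:,2].max())
col=c["color"][165:260,295:395][...,::-1];cv2.imwrite("pics/crop.png",cv2.resize(col,None,fx=6,fy=6,interpolation=cv2.INTER_CUBIC))
```

```text
unit top 3345 567 -221 [243. 172.] 11.92 mean z 0.1153
open 3237 568 -221 [242. 172.] 11.81 mean z 0.1153
contour -1 266 ((567.1846923828125, -220.5491485595703), (239.97007751464844, 171.5695343017578), 11.833823204040527)
contour 1 137 ((567.021240234375, -220.08367919921875), (137.67161560058594, 90.8861083984375), 7.704846382141113)
tray rim 372 527 200 [220. 171.] 5.65 mean z 0.029
bottle [0.707 0.011 0.11 ] 0.16915649052026605
jar [0.538 0.429 0.078] 0.09099407875563936
flask [ 0.541 -0.425  0.052] 0.12262555282001686
```

View pics/crop.png

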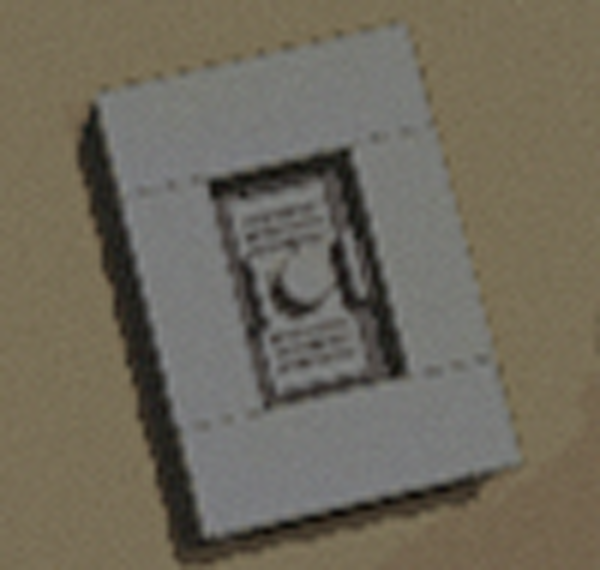

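The crop shows the white cassette in the unit's well: round body at crop (303,283), i.e. about pixel (346,212), with tabs on its left and right. That confirms the choice, so I move above it.

```bash
cat >> h.py <<'E'
from scipy.spatial.transform import Rotation as Ro
def go(x,y,z,yaw):
    "totals from measured pose: turn (deg, tool) and shift (cm, tool axes)"
    s=r.get_state();R=Ro.from_euler('xyz',s["eef_rot"],degrees=True);G=Ro.from_euler('xyz',[180,0,yaw],degrees=True)
    print('turn',(R.inv()*G).as_rotvec(True).round(2),'shift before turn',(R.inv().apply(np.array([x,y,z])-s["tcp_pos"])*100).round(2),'after',(G.inv().apply(np.array([x,y,z])-s["tcp_pos"])*100).round(2))
def wrist():
    s=r.get_state();c=cap("wrist");T=np.eye(4);T[:3,:3]=Ro.from_euler('xyz',s["eef_rot"],degrees=True).as_matrix();T[:3,3]=s["tcp_pos"]
    c["T"]=T@np.array(c["hand_eye"]);return c
E
python3 -m crank '[[[0,0,0],[-4.06,2.37,-0.6],-1],[[0,0,0],[-4.06,2.37,-0.6],-1],[[0,0,0],[-4.06,2.37,-0.6],-1],[[0,0,0],[-4.06,2.37,-0.6],-1],[[0,0,0],[-4.06,2.37,-0.6],-1],[[0,0,0],[-4.06,2.37,-0.6],-1],[[0,0,0],[-4.06,2.37,-0.6],-1],[[0,0,0],[-4.06,2.37,-0.6],-1]]'
python3 -m crank '[[[0,0,0],[-4.06,2.37,-0.6],-1],[[0,0,0],[-4.06,2.37,-0.6],-1],[[0,0,0],[-4.06,2.37,-0.6],-1],[[0,0,4.9],[0,0,0],-1],[[0,0,4.9],[0,0,0],-1],[[0,0,0],[0,0,0],-1],[[0,0,0],[0,0,0],-1]]'
python3 - <<'E'
from h import *
go(.567,-.2205,.30,-168.2)
c=wrist();cv2.imwrite("pics/w1.png",c["color"][...,::-1]);np.savez("w1.npz",**{k:np.array(v) for k,v in c.items()})
E
```

```text
time_s: 0.9
tcp_pos: [0.4813, -0.33, 0.2793]
eef_rot: [180.0, -0.0, -158.4]
contact_force: [0.7, -0.7, -0.2]
gripper_width: 0.0877
gripper_force: 0.0
time_s: 1.6
tcp_pos: [0.5675, -0.2209, 0.2969]
eef_rot: [180.0, -0.0, -168.1]
contact_force: [-0.1, -0.1, -1.0]
gripper_width: 0.0878
gripper_force: 0.0
turn [ 0.01 -0.03  0.13] shift before turn [ 0.04  0.05 -0.31] after [ 0.04  0.05 -0.31]
```

View pics/w1.png

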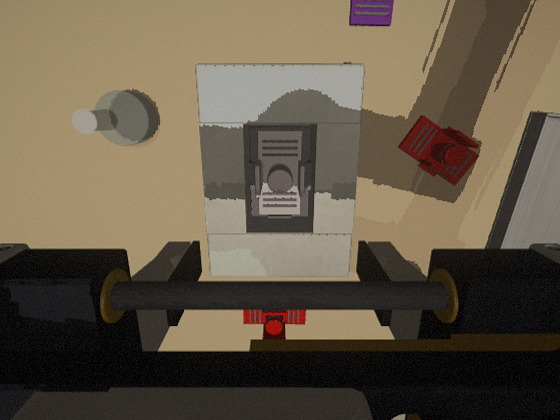

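The wrist view shows the unit (195-365, 65-275), the dark well at (245-315, 123-233) and the white cassette body at (279,178). I measure the pose precisely from its depth.

Run:
```python
from h import *
c=dict(np.load("w1.npz"));P=pts(c,c["T"])
C=np.array([.567,-.2205]);a=np.radians(11.9);M=np.array([[np.cos(a),np.sin(a)],[-np.sin(a),np.cos(a)]])
L=(P[...,:2]-C)@M.T;z=P[...,2]
rim=(abs(L[...,0])<.13)&(abs(L[...,1])<.095)&(abs(z-.115)<.006)
print('rimz',np.median(z[rim]))
m=rim.astype(np.uint8);m[240:]=0
cs,hi=cv2.findContours(m,cv2.RETR_CCOMP,cv2.CHAIN_APPROX_NONE)
# outer edges: x limits by y side
for s in(-1,1):
    q=L[rim];b=[]
    for x in np.arange(-.03,.1,.005):
        k=q[abs(q[:,0]-x)<.003];b.append([x,(k[:,1]*s).max()*s])
    b=np.array(b);print('edge y',s,np.polyfit(b[:,0],b[:,1],1))
top=(abs(L[...,0])<.03)&(abs(L[...,1])<.035)&(abs(z-.117)<.004)
lab=cv2.connectedComponentsWithStats(top.astype(np.uint8))
for i in range(1,lab[0]):
    if lab[2][i,4]>20:
        q=L[lab[1]==i];print(lab[2][i],q.min(0).round(4),q.max(0).round(4),np.median(z[lab[1]==i]).round(4))
hole=(abs(L[...,0])<.075)&(abs(L[...,1])<.05)&(z<.108)
q=L[hole];print('hole below rim',q.min(0),q.max(0))
```

```text
rimz 0.1154385738039092
edge y -1 [ 0.0001737  -0.08515558]
edge y 1 [-0.00386543  0.08401522]
[254 165   6  32 160] [-0.0199 -0.0283] [ 0.0152 -0.0225] 0.1179
[299 165   6  32 168] [-0.0197  0.0213] [0.0151 0.0271] 0.1178
[267 169  25  25 487] [-0.0153 -0.0141] [0.0116 0.0123] 0.1181
hole below rim [-0.06194342 -0.03953553] [0.05998416 0.03829628]
```

```bash
python3 -m crank '[[[0,0,0],[0.25,0.1,3],1],[[0,0,0],[0,0,4],1],[[0,0,0],[0,0,4],1],[[0,0,0],[0,0,2.5],1],[[0,0,0],[0,0,0.5],1],[[0,0,0],[0,0,0],1],[[0,0,0],[0,0,0],1],[[0,0,0],[0,0,0],1]]' 20
python3 - <<'E'
from h import *
go(.5651,-.2217,.143,-168.2)
E
```

```text
time_s: 2.45
tcp_pos: [0.5661, -0.2207, 0.1591]
eef_rot: [-179.9, 0.2, -168.2]
contact_force: [0.5, -0.2, 0.2]
gripper_width: 0.0291
gripper_force: 0.0
turn [-0.06  0.16  0.01] shift before turn [ 0.12 -0.08  1.61] after [ 0.12 -0.08  1.61]
```

```bash
python3 -m crank '[[[0,0,0],[0.12,-0.08,0.4],1],[[0,0,0],[0,0,0.4],1],[[0,0,0],[0,0,0.3],1],[[0,0,0],[0,0,0.2],1],[[0,0,0],[0,0,0.2],1],[[0,0,0],[0,0,0.2],1],[[0,0,0],[0,0,0.2],1],[[0,0,0],[0,0,0],1]]'
```

```text
time_s: 3.25
tcp_pos: [0.5639, -0.2214, 0.1378]
eef_rot: [180.0, -0.0, -168.2]
contact_force: [-0.1, 0.1, -0.2]
gripper_width: 0.0008
gripper_force: 0.0
```

```bash
python3 -m crank '[[[0,0,0],[0,0,0.1],1],[[0,0,0],[0,0,0.1],1],[[0,0,0],[0,0,0],1]]'
python3 - <<'E'
from h import *
print(r.get_state())
c=wrist();cv2.imwrite("pics/w2.png",c["color"][...,::-1])
E
```

```text
time_s: 3.55
tcp_pos: [0.564, -0.2215, 0.136]
eef_rot: [180.0, -0.0, -168.2]
contact_force: [-0.4, 0.5, 0.2]
gripper_width: 0.0001
gripper_force: 0.0
{'time_s': 3.55, 'joints': array([-2.98456151e+00,  1.84948550e+01, -1.55932356e+01, -1.96233947e-03,
       -5.59183210e+01, -7.52277090e+01]), 'qd': array([-0.01601754,  0.02750805,  0.17576228,  0.04619217, -0.18854541,
       -0.0334568 ]), 'joint_torque': array([ 9.02831380e-03, -5.18905234e+01,  2.57759178e+01,  6.15243137e+00,
       -3.15693102e-02,  2.42604719e-04]), 'tcp_pos': array([ 0.56397112, -0.221454  ,  0.13604977]), 'eef_rot': array([ 1.79996794e+02, -5.78527894e-03, -1.68213370e+02]), 'contact_force': array([-0.38891908,  0.53994324,  0.24080899]), 'moment': array([-0.0414598 ,  0.00656393, -0.041342  ]), 'gripper_force': 0.0, 'gripper_width': 0.0001387701645482378}
```

View pics/w2.png

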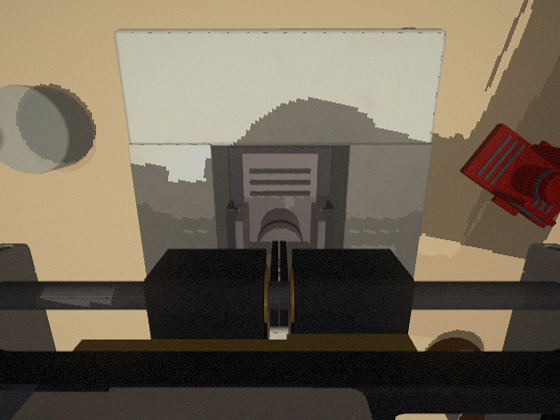

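The view shows the closed pads at (279,250) just in front of the body top (279,230), with no contact force yet. I check the fingertip position in depth.

Run:
```python
from h import *
s=r.get_state();c=wrist();P=pts(c,c["T"]);H=pts(c,np.array(c["hand_eye"]))
for v in range(200,345,8): print(v,[ (P[v,u].round(4).tolist(),(H[v,u]*1000).round(1).tolist()) for u in(275,283)])
```

```text
200 [([0.5479, -0.2284, 0.079], [17.1, -3.5, 57.2]), ([0.547, -0.2228, 0.0783], [16.9, 2.2, 57.8])]
208 [([0.553, -0.2273, 0.0814], [11.9, -3.5, 54.7]), ([0.5517, -0.2219, 0.0819], [12.1, 2.1, 54.2])]
216 [([0.5531, -0.2271, 0.0977], [11.7, -3.3, 38.4]), ([0.552, -0.222, 0.0978], [11.8, 1.9, 38.3])]
224 [([0.5529, -0.227, 0.1128], [11.9, -3.2, 23.3]), ([0.552, -0.2222, 0.1127], [11.9, 1.7, 23.4])]
232 [([0.5559, -0.2264, 0.1181], [8.9, -3.2, 18.0]), ([nan, nan, nan], [nan, nan, nan])]
240 [([0.5551, -0.2264, 0.1315], [9.7, -3.0, 4.6]), ([0.5547, -0.2219, 0.1304], [9.2, 1.4, 5.7])]
248 [([nan, nan, nan], [nan, nan, nan]), ([0.5538, -0.2223, 0.1426], [10.1, 1.3, -6.5])]
256 [([0.5549, -0.2262, 0.1511], [9.8, -2.8, -15.0]), ([0.5542, -0.2223, 0.1511], [9.8, 1.1, -15.0])]
264 [([0.555, -0.2261, 0.1591], [9.7, -2.7, -23.0]), ([0.5541, -0.2225, 0.1594], [9.8, 1.0, -23.3])]
272 [([0.5553, -0.226, 0.166], [9.4, -2.7, -29.9]), ([0.5534, -0.2227, 0.1681], [10.6, 0.9, -32.0])]
280 [([0.5547, -0.226, 0.1737], [10.0, -2.6, -37.6]), ([0.5538, -0.2228, 0.1741], [10.2, 0.8, -37.9])]
288 [([0.5334, -0.23, 0.2139], [31.7, -2.1, -77.8]), ([0.5333, -0.2277, 0.2134], [31.3, 0.2, -77.3])]
296 [([0.5348, -0.2297, 0.2156], [30.2, -2.1, -79.5]), ([0.5342, -0.2275, 0.2158], [30.4, 0.1, -79.7])]
304 [([0.5365, -0.2293, 0.2167], [28.4, -2.1, -80.6]), ([0.5367, -0.227, 0.2158], [27.8, 0.2, -79.7])]
312 [([0.5674, -0.2234, 0.1777], [-3.0, -2.6, -41.6]), ([0.5667, -0.2201, 0.1777], [-3.0, 0.8, -41.6])]
320 [([0.5707, -0.2227, 0.1786], [-6.3, -2.6, -42.5]), ([0.5702, -0.2193, 0.1783], [-6.6, 0.8, -42.2])]
328 [([0.6269, -0.2119, 0.113], [-63.6, -3.5, 23.1]), ([0.6259, -0.2066, 0.1129], [-63.7, 1.9, 23.2])]
336 [([0.6318, -0.2109, 0.1149], [-68.5, -3.5, 21.2]), ([0.6305, -0.2056, 0.1151], [-68.4, 1.9, 21.0])]
344 [([0.542, -0.2281, 0.2255], [22.8, -2.0, -89.3]), ([0.5409, -0.2263, 0.2263], [23.6, 0.0, -90.2])]
```

```bash
python3 -m crank '[[[0,0,0],[0,0,0.15],1],[[0,0,0],[0,0,0.15],1],[[0,0,0],[0,0,0.15],1],[[0,0,0],[0,0,0],1]]'
python3 -m crank '[[[0,0,0],[0,0,0.15],1],[[0,0,0],[0,0,0],1]]'
```

```text
time_s: 4.05
tcp_pos: [0.5638, -0.2214, 0.1313]
eef_rot: [180.0, -0.0, -168.2]
contact_force: [0.3, 0.3, -0.2]
gripper_width: 0.0006
gripper_force: 0.0
time_s: 4.25
tcp_pos: [0.5639, -0.2214, 0.13]
eef_rot: [180.0, -0.0, -168.2]
contact_force: [0.1, -0.7, 0.1]
gripper_width: 0.0002
gripper_force: 0.0
```

```bash
python3 -m crank '[[[0,0,0],[0,0,0.15],1],[[0,0,0],[0,0,0.15],1],[[0,0,0],[0,0,0],1]]'
python3 -m crank '[[[0,0,0],[0,0,0.15],1],[[0,0,0],[0,0,0.15],1],[[0,0,0],[0,0,0],1]]'
python3 - <<'E'
from h import *
c=wrist();P=pts(c,c["T"]);print(P[210:250:3,279].round(4))
E
```

```text
time_s: 4.55
tcp_pos: [0.5638, -0.2214, 0.1269]
eef_rot: [180.0, -0.0, -168.2]
contact_force: [0.5, -0.9, 0.3]
gripper_width: 0.0002
gripper_force: 0.0
time_s: 4.85
tcp_pos: [0.5638, -0.2214, 0.1239]
eef_rot: [180.0, -0.0, -168.2]
contact_force: [-0.5, 0.4, -0.0]
gripper_width: 0.0005
gripper_force: 0.0
[[ 0.5508 -0.2249  0.0783]
 [ 0.5527 -0.2245  0.0789]
 [ 0.5523 -0.2246  0.0861]
 [ 0.5521 -0.2246  0.0923]
 [ 0.5521 -0.2246  0.0976]
 [ 0.5524 -0.2246  0.102 ]
 [ 0.5518 -0.2247  0.1084]
 [ 0.552  -0.2247  0.1124]
 [ 0.5523 -0.2246  0.1161]
 [ 0.5532 -0.2245  0.1183]
 [ 0.5547 -0.2242  0.1189]
 [ 0.5567 -0.2237  0.1185]
 [ 0.5583 -0.2234  0.1189]
 [ 0.5604 -0.223   0.1181]]
```

Run:
```python
from h import *
c=wrist();P=pts(c,c["T"]);H=pts(c,np.array(c["hand_eye"]))
for u in range(262,298,3):
    col=P[225:300,u];print(u,[(int(225+k*5),(H[225+k*5,u]*1000).round(0).tolist()) for k in range(0,9)])
cv2.imwrite("pics/w3.png",cv2.resize(c["color"][190:310,200:360][...,::-1],None,fx=5,fy=5))
```

```text
262 [(225, [5.0, -12.0, 38.0]), (230, [7.0, -11.0, 27.0]), (235, [9.0, -11.0, 14.0]), (240, [8.0, -10.0, 9.0]), (245, [11.0, -10.0, -5.0]), (250, [39.0, -6.0, -68.0]), (255, [39.0, -6.0, -72.0]), (260, [39.0, -6.0, -74.0]), (265, [39.0, -6.0, -78.0])]
265 [(225, [9.0, -10.0, 29.0]), (230, [9.0, -9.0, 21.0]), (235, [9.0, -9.0, 13.0]), (240, [9.0, -9.0, 7.0]), (245, [12.0, -8.0, -7.0]), (250, [38.0, -5.0, -68.0]), (255, [39.0, -5.0, -71.0]), (260, [37.0, -5.0, -71.0]), (265, [35.0, -5.0, -71.0])]
268 [(225, [10.0, -8.0, 26.0]), (230, [11.0, -7.0, 16.0]), (235, [10.0, -7.0, 11.0]), (240, [9.0, -7.0, 7.0]), (245, [12.0, -7.0, -6.0]), (250, [11.0, -6.0, -11.0]), (255, [11.0, -6.0, -17.0]), (260, [8.0, -6.0, -15.0]), (265, [12.0, -6.0, -28.0])]
271 [(225, [11.0, -6.0, 25.0]), (230, [12.0, -5.0, 14.0]), (235, [12.0, -5.0, 7.0]), (240, [9.0, -5.0, 6.0]), (245, [10.0, -5.0, -2.0]), (250, [10.0, -5.0, -9.0]), (255, [10.0, -5.0, -14.0]), (260, [11.0, -5.0, -21.0]), (265, [10.0, -5.0, -24.0])]
274 [(225, [12.0, -4.0, 22.0]), (230, [12.0, -4.0, 14.0]), (235, [12.0, -4.0, 7.0]), (240, [10.0, -4.0,
[... 1138 characters left out ...]
 5.0, 26.0]), (230, [12.0, 5.0, 14.0]), (235, [11.0, 5.0, 9.0]), (240, [9.0, 5.0, 6.0]), (245, [11.0, 4.0, -6.0]), (250, [11.0, 4.0, -11.0]), (255, [11.0, 4.0, -16.0]), (260, [7.0, 4.0, -14.0]), (265, [11.0, 4.0, -26.0])]
292 [(225, [10.0, 7.0, 27.0]), (230, [11.0, 7.0, 16.0]), (235, [10.0, 7.0, 11.0]), (240, [9.0, 6.0, 6.0]), (245, [12.0, 6.0, -6.0]), (250, [39.0, 3.0, -68.0]), (255, [38.0, 3.0, -71.0]), (260, [37.0, 3.0, -71.0]), (265, [35.0, 3.0, -71.0])]
295 [(225, [8.0, 9.0, 32.0]), (230, [9.0, 9.0, 22.0]), (235, [9.0, 8.0, 13.0]), (240, [9.0, 8.0, 7.0]), (245, [12.0, 7.0, -6.0]), (250, [39.0, 4.0, -69.0]), (255, [39.0, 4.0, -72.0]), (260, [39.0, 4.0, -75.0]), (265, [38.0, 3.0, -77.0])]
```

View pics/w3.png

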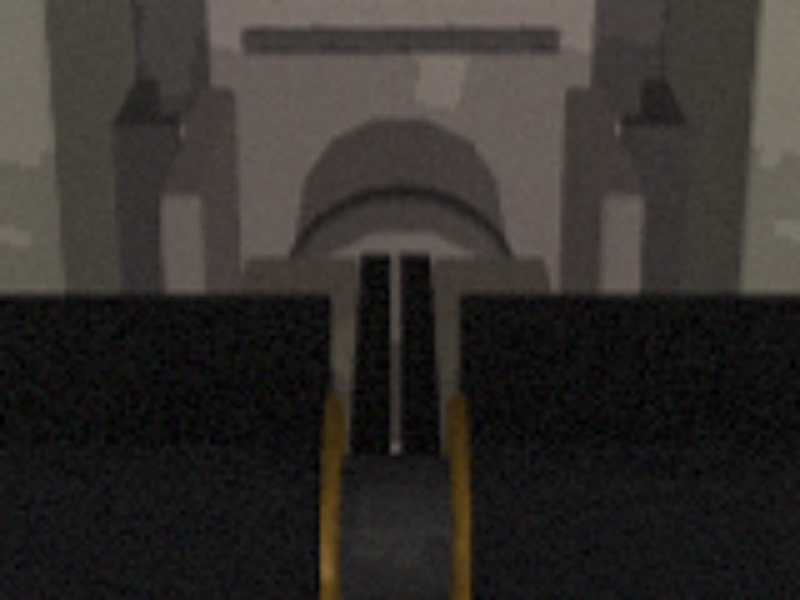

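The crop shows the closed pads (360-430, 255-455) right at the rear of the body top, with tips about 5 mm ahead of the TCP. Closing retracts the tips, so contact should be imminent and I continue in small steps.

```bash
python3 -m crank '[[[0,0,0],[0,0,0.15],1],[[0,0,0],[0,0,0.15],1],[[0,0,0],[0,0,0],1]]'
python3 -m crank '[[[0,0,0],[0,0,0.15],1],[[0,0,0],[0,0,0],1]]'
python3 -m crank '[[[0,0,0],[0,0,0.15],1],[[0,0,0],[0,0,0],1]]'
```

```text
time_s: 5.25
tcp_pos: [0.5641, -0.2216, 0.1217]
eef_rot: [-180.0, 0.0, -168.2]
contact_force: [-1.7, 1.3, 6.0]
gripper_width: 0.0008
gripper_force: 3.2
time_s: 5.45
tcp_pos: [0.5641, -0.2216, 0.1203]
eef_rot: [-180.0, 0.0, -168.2]
contact_force: [-2.4, 1.4, 6.9]
gripper_width: 0.0007
gripper_force: 3.3
time_s: 5.65
tcp_pos: [0.5641, -0.2216, 0.1189]
eef_rot: [-180.0, 0.0, -168.2]
contact_force: [-1.2, 1.6, 7.2]
gripper_width: 0.0003
gripper_force: 3.4
```

```bash
python3 -m crank '[[[0,0,0],[0,0,0.15],1],[[0,0,0],[0,0,0.15],1],[[0,0,0],[0,0,0],1]]'
python3 -m crank '[[[0,0,0],[0,0,0.1],1],[[0,0,0],[0,0,0],1]]'
python3 -m crank '[[[0,0,0],[0,0,0.1],1],[[0,0,0],[0,0,0],1]]'
```

```text
time_s: 5.95
tcp_pos: [0.5641, -0.2216, 0.116]
eef_rot: [-180.0, 0.0, -168.2]
contact_force: [-2.3, 0.9, 7.0]
gripper_width: 0.0005
gripper_force: 3.6
time_s: 6.15
tcp_pos: [0.5641, -0.2216, 0.1152]
eef_rot: [-180.0, 0.0, -168.2]
contact_force: [-3.1, 1.8, 8.6]
gripper_width: 0.0006
gripper_force: 4.4
time_s: 6.35
tcp_pos: [0.5642, -0.2216, 0.1145]
eef_rot: [-180.0, 0.0, -168.2]
contact_force: [-4.5, 2.0, 11.1]
gripper_width: 0.0007
gripper_force: 5.6
```

```bash
python3 -m crank '[[[0,0,0],[0,0,0.1],1],[[0,0,0],[0,0,0.08],1],[[0,0,0],[0,0,0],1]]'
python3 -m crank '[[[0,0,0],[0,0,-0.5],1],[[0,0,0],[0,0,-1],1],[[0,0,0],[0,0,-1.5],1],[[0,0,0],[0,0,-3],1],[[0,0,0],[0,0,-4],-1],[[0,0,0],[0,0,-4],-1],[[0,0,0],[0,0,-4],-1],[[0,0,0],[0,0,0],-1]]'
python3 -m crank '[[[0,0,0],[0,0,-2],-1],[[0,0,0],[0,0,0],-1]]'
python3 - <<'E'
from h import *
c=wrist();P=pts(c,c["T"]);cv2.imwrite("pics/w4.png",c["color"][...,::-1]);np.savez("w4.npz",**{k:np.array(v) for k,v in c.items()})
C=np.array([.567,-.2205]);a=np.radians(11.8);M=np.array([[np.cos(a),np.sin(a)],[-np.sin(a),np.cos(a)]])
L=(P[...,:2]-C)@M.T;z=P[...,2]
top=(abs(L[...,0])<.04)&(abs(L[...,1])<.04)&(z>.112)&(z<.16)
lab=cv2.connectedComponentsWithStats(((abs(z-.148)<.006)&top).astype(np.uint8))
for i in range(1,lab[0]):
    if lab[2][i,4]>20:
        q=L[lab[1]==i];print(lab[2][i],q.min(0).round(4),q.max(0).round(4),np.median(z[lab[1]==i]).round(4))
go(.567,-.2205,.19,-168.2)
E
```

```text
time_s: 6.65
tcp_pos: [0.5642, -0.2216, 0.1134]
eef_rot: [-179.9, 0.0, -168.2]
contact_force: [-5.4, 2.7, 16.1]
gripper_width: 0.0003
gripper_force: 7.9
time_s: 7.45
tcp_pos: [0.5664, -0.2224, 0.2982]
eef_rot: [-179.7, 0.5, -168.2]
contact_force: [0.1, 0.6, -0.6]
gripper_width: 0.0266
gripper_force: 0.0
time_s: 7.65
tcp_pos: [0.5649, -0.2218, 0.314]
eef_rot: [-179.9, 0.2, -168.2]
contact_force: [0.1, -0.6, 0.2]
gripper_width: 0.0429
gripper_force: 0.0
[254 168   6  34 175] [-0.0199 -0.0283] [ 0.0154 -0.0226] 0.1471
[301 168   6  34 171] [-0.02    0.0213] [0.0156 0.0271] 0.1471
[268 172  25  26 518] [-0.0156 -0.0134] [0.011  0.0122] 0.1472
turn [-0.04  0.13 -0.01] shift before turn [-0.24  0.06 12.25] after [-0.27  0.05 12.25]
```

View pics/w4.png

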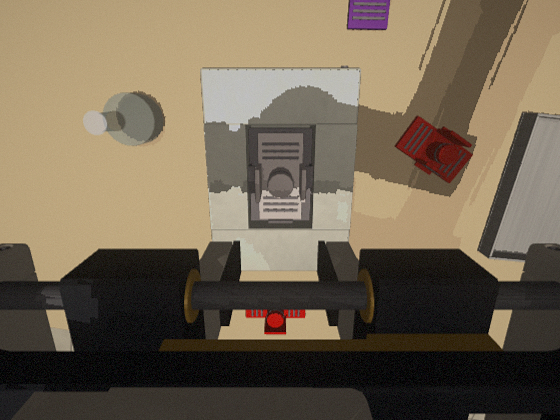

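The carrier has risen: the body and tab tops are at z = 0.147, with the body at (281,183) and the tabs at (257,183) and (305,183). Next I descend with open fingers and pinch the tabs.

```bash
python3 -m crank '[[[0,0,0],[0,0.05,4],-1],[[0,0,0],[0,0,4],-1],[[0,0,0],[0,0,3],-1],[[0,0,0],[0,0,2],-1],[[0,0,0],[0,0,1],-1],[[0,0,0],[0,0,0],-1],[[0,0,0],[0,0,0],-1]]'
python3 - <<'E'
from h import *
go(.565,-.2212,.147,-168.2)
E
```

```text
time_s: 8.4
tcp_pos: [0.5644, -0.2211, 0.172]
eef_rot: [-180.0, 0.0, -168.2]
contact_force: [0.6, -0.5, -0.1]
gripper_width: 0.0876
gripper_force: 0.0
turn [-0.03  0.03  0.  ] shift before turn [-0.06 -0.02  2.5 ] after [-0.06 -0.02  2.5 ]
```

```bash
python3 -m crank '[[[0,0,0],[0,0,1],-1],[[0,0,0],[0,0,0.8],-1],[[0,0,0],[0,0,0.5],-1],[[0,0,0],[0,0,0.2],-1],[[0,0,0],[0,0,0],-1],[[0,0,0],[0,0,0],0.1],[[0,0,0],[0,0,0],0.1],[[0,0,0],[0,0,0],0.1]]' 25
python3 -m crank '[[[0,0,0],[0,0,0],0.3],[[0,0,0],[0,0,0],0.6],[[0,0,0],[0,0,0],1],[[0,0,0],[0,0,0],1],[[0,0,0],[0,0,0],1],[[0,0,0],[0,0,0],1]]' 25
```

```text
time_s: 9.2
tcp_pos: [0.5641, -0.221, 0.1466]
eef_rot: [-180.0, 0.0, -168.2]
contact_force: [-0.3, -0.2, 0.2]
gripper_width: 0.069
gripper_force: 0.0
time_s: 9.8
tcp_pos: [0.564, -0.2209, 0.1465]
eef_rot: [-180.0, 0.0, -168.2]
contact_force: [-0.7, 0.1, 1.5]
gripper_width: 0.0399
gripper_force: 25.0
```

```bash
python3 -m crank '[[[0,0,0],[0,0,-0.5],1],[[0,0,0],[0,0,-0.7],1],[[0,0,0],[0,0,-1],1],[[0,0,0],[0,0,-1.5],1],[[0,0,0],[0,0,-1.8],1],[[0,0,0],[0,0,-2],1],[[0,0,0],[0,0,-1.5],1],[[0,0,0],[0,0,-1],1]]'
python3 -m crank '[[[0,0,0],[0,0,0],1],[[0,0,0],[0,0,0],1]]'
python3 - <<'E'
from h import *
go(.527,.2,.2465,-174.4)
c=wrist();cv2.imwrite("pics/w5.png",c["color"][...,::-1]);P=pts(c,c["T"])
C=np.array([.567,-.2205]);a=np.radians(11.8);M=np.array([[np.cos(a),np.sin(a)],[-np.sin(a),np.cos(a)]])
H=pts(c,np.array(c["hand_eye"]))
m=(abs(H[...,0])<.06)&(abs(H[...,1])<.035)&(H[...,2]>.03)&(H[...,2]<.08)
print('plate z tool',np.percentile(H[m][:,2],[5,25,50,75,95]).round(4),m.sum())
L=(P[...,:2]-C)@M.T;k=(abs(L[...,0])<.06)&(abs(L[...,1])<.037)&(P[...,2]<.113);print('carrier z',np.percentile(P[k][:,2],[5,25,50,75,95]).round(4),k.sum())
E
```

```text
time_s: 10.6
tcp_pos: [0.5644, -0.2211, 0.2486]
eef_rot: [-180.0, 0.1, -168.2]
contact_force: [1.2, -0.4, -0.6]
gripper_width: 0.0399
gripper_force: 25.0
time_s: 10.8
tcp_pos: [0.5637, -0.2208, 0.2461]
eef_rot: [180.0, -0.0, -168.2]
contact_force: [0.5, -0.9, -1.3]
gripper_width: 0.0397
gripper_force: 25.0
turn [ 0.02 -0.    6.18] shift before turn [-5.000e+00  4.195e+01 -2.000e-02] after [-4.600e-01  4.224e+01 -4.000e-02]
plate z tool [0.0337 0.038  0.0388 0.0393 0.0402] 5787
carrier z [0.0475 0.0988 0.0994 0.1001 0.106 ] 1802
```

View pics/w5.png

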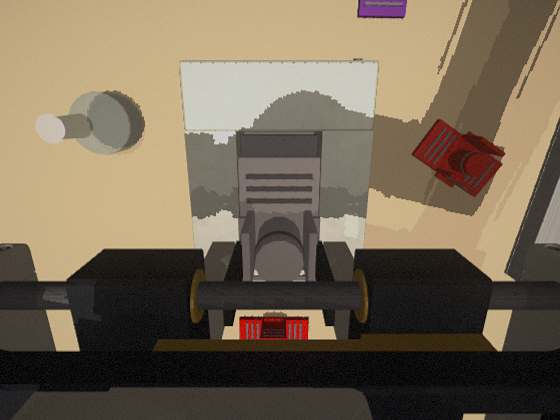

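The wrist picture shows the cassette in the grip: plate (240-320, 155-250) hanging under the pads, with the empty risen carrier below. I carry it to the tray.

```bash
python3 -m crank '[[[0,0,0],[-0.2,1.5,0],1],[[0,0,0],[-0.3,3,0],1],[[0,0,0],[-0.5,4.2,0],1],[[0,0,0],[-0.6,4.6,0],1],[[0,0,0],[-0.6,4.6,0],1],[[0,0,0],[-0.6,4.6,0],1],[[0,0,0],[-0.6,4.6,0],1],[[0,0,0],[-0.5,4.6,0],1]]'
python3 -m crank '[[[0,0,0],[-0.5,4.2,0],1],[[0,0,0],[-0.4,3.5,0],1],[[0,0,0],[-0.2,2,0],1],[[0,0,0],[0,0.6,0],1],[[0,0,3.1],[0,0,0],1],[[0,0,3.1],[0,0,0],1],[[0,0,0],[0,0,0],1]]'
python3 - <<'E'
from h import *
go(.527,.2,.053,-174.4)
E
```

```text
time_s: 11.65
tcp_pos: [0.5362, 0.0996, 0.2458]
eef_rot: [-180.0, -0.0, -168.2]
contact_force: [1.4, -0.5, -0.8]
gripper_width: 0.0396
gripper_force: 25.0
time_s: 12.35
tcp_pos: [0.5266, 0.2001, 0.2458]
eef_rot: [-180.0, -0.1, -174.5]
contact_force: [0.4, 0.3, -1.7]
gripper_width: 0.0398
gripper_force: 25.0
turn [-0.03 -0.05 -0.06] shift before turn [-6.000e-02 -1.000e-02  1.928e+01] after [-4.000e-02 -1.000e-02  1.928e+01]
```

```bash
python3 -m crank '[[[0,0,0],[0,0,2],1],[[0,0,0],[0,0,3.5],1],[[0,0,0],[0,0,4],1],[[0,0,0],[0,0,4],1],[[0,0,0],[0,0,2.5],1],[[0,0,0],[0,0,1.5],1],[[0,0,0],[0,0,0.8],1],[[0,0,0],[0,0,0.3],1]]'
python3 -m crank '[[[0,0,0],[0,0,0.2],1],[[0,0,0],[0,0,0.15],1],[[0,0,0],[0,0,0.15],1],[[0,0,0],[0,0,0],1]]'
```

```text
time_s: 13.15
tcp_pos: [0.5268, 0.1999, 0.0597]
eef_rot: [-180.0, -0.1, -174.4]
contact_force: [-0.0, 0.2, -0.6]
gripper_width: 0.0398
gripper_force: 25.0
time_s: 13.55
tcp_pos: [0.5272, 0.2005, 0.0558]
eef_rot: [180.0, 0.0, -174.4]
contact_force: [-0.4, -0.1, 0.0]
gripper_width: 0.0399
gripper_force: 25.0
```

```bash
python3 -m crank '[[[0,0,0],[0,0,0.2],1],[[0,0,0],[0,0,0.1],1],[[0,0,0],[0,0,0],1]]'
python3 -m crank '[[[0,0,0],[0,0,0.1],1],[[0,0,0],[0,0,0],1]]'
```

```text
time_s: 13.85
tcp_pos: [0.527, 0.2003, 0.0522]
eef_rot: [-180.0, -0.0, -174.4]
contact_force: [-0.2, 0.3, -0.7]
gripper_width: 0.0399
gripper_force: 25.0
time_s: 14.05
tcp_pos: [0.5271, 0.2005, 0.0515]
eef_rot: [-180.0, 0.0, -174.4]
contact_force: [-0.1, 0.2, 1.1]
gripper_width: 0.0399
gripper_force: 25.0
```

```bash
python3 -m crank '[[[0,0,0],[0,0,0.05],1],[[0,0,0],[0,0,0],1],[[0,0,0],[0,0,0],0.3],[[0,0,0],[0,0,0],0],[[0,0,0],[0,0,0],-1],[[0,0,0],[0,0,0],-1],[[0,0,0],[0,0,0],-1],[[0,0,0],[0,0,0],-1]]'
python3 -m crank '[[[0,0,0],[0,0,0],-1],[[0,0,0],[0,0,0],-1],[[0,0,0],[0,0,-1],-1],[[0,0,0],[0,0,-3],-1],[[0,0,0],[0,0,-5],-1],[[0,0,0],[0,0,-5],-1],[[0,0,0],[0,0,-4],-1],[[0,0,0],[0,0,0],-1]]'
python3 - <<'E'
from h import *
c=wrist();cv2.imwrite("pics/w6.png",c["color"][...,::-1]);P=pts(c,c["T"])
m=(abs(P[...,0]-.527)<.06)&(abs(P[...,1]-.2)<.06)&(abs(P[...,2]-.012)<.0035);q=P[m];A=np.c_[q[:,:2]-[.527,.2],np.ones(len(q))]
print('plate plane',np.linalg.lstsq(A,q[:,2],rcond=None)[0],m.sum())
go(.565,-.2212,.25,-168.2-90)
go(.565,-.2212,.25,-168.2+90)
print(r.get_state()["joints"])
E
```

```text
time_s: 14.85
tcp_pos: [0.5271, 0.2004, 0.0508]
eef_rot: [180.0, 0.0, -174.4]
contact_force: [0.6, -0.0, -0.2]
gripper_width: 0.0705
gripper_force: 0.0
time_s: 15.65
tcp_pos: [0.5298, 0.2017, 0.2385]
eef_rot: [179.7, 0.6, -174.4]
contact_force: [0.8, 0.2, -0.1]
gripper_width: 0.0882
gripper_force: 0.0
plate plane [0.00075004 0.00125384 0.01269426] 2693
turn [ 0.43  0.14 83.8 ] shift before turn [  0.47 -42.39  -1.64] after [-42.1   -5.05  -1.48]
turn [ -0.14   0.44 -96.2 ] shift before turn [  0.47 -42.39  -1.64] after [42.1   5.05 -1.48]
[ 4.07006814e+01  9.87009651e+00 -1.33802408e+01  3.65835278e-02
 -6.63390630e+01 -1.25113623e+02]
```

View pics/w6.png

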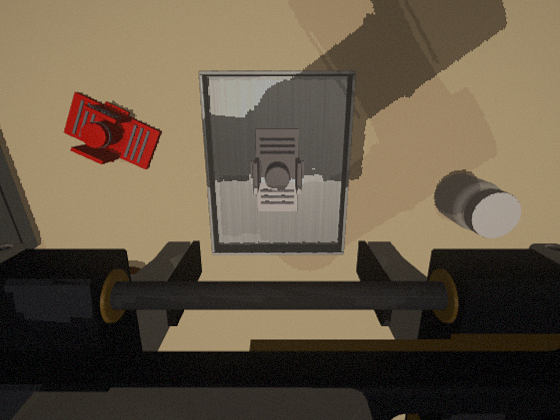

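The cassette lies flat and free in the tray at (277,175), with the tray spanning (200-355, 72-253). Now I go back to the unit and turn the tool so the finger line lies along the unit's x.

```bash
python3 -m crank '[[[0,0,0],[0,-2,-0.5],-0.14],[[0,0,0],[0.1,-4.5,-0.5],-0.14],[[0,0,0],[0.1,-4.8,-0.5],-0.14],[[0,0,0],[0.1,-4.8,0],-0.14],[[0,0,0],[0.1,-4.8,0],-0.14],[[0,0,0],[0.1,-4.8,0],-0.14],[[0,0,0],[0,-4.8,0],-0.14],[[0,0,0],[0,-4.8,0],-0.14]]'
python3 -m crank '[[[0,0,0],[0,-4,0],-0.14],[[0,0,0],[0,-2.5,0],-0.14],[[0,0,-8.5],[0,0,0],-0.14],[[0,0,-8.5],[0,0,0],-0.14],[[0,0,-8.5],[0,0,0],-0.14],[[0,0,-8.5],[0,0,0],-0.14],[[0,0,-8.5],[0,0,0],-0.14],[[0,0,-8.5],[0,0,0],-0.14]]'
python3 -m crank '[[[0,0,-8.5],[0,0,0],-0.14],[[0,0,-8.5],[0,0,0],-0.14],[[0,0,-8.5],[0,0,0],-0.14],[[0,0,-8.5],[0,0,0],-0.14],[[0,0,-8.5],[0,0,0],-0.14],[[0,0,-2.7],[0,0,0],-0.14],[[0,0,0],[0,0,0],-0.14],[[0,0,0],[0,0,0],-0.14]]'
python3 - <<'E'
from h import *
go(.567,-.2205,.2,-78.2)
c=wrist();cv2.imwrite("pics/w7.png",c["color"][...,::-1]);P=pts(c,c["T"]);H=pts(c,np.array(c["hand_eye"]))
m=(abs(H[...,0])<.013)&(abs(H[...,1])<.07)&(H[...,2]<.04)&(H[...,2]>-.02);q=H[m]*1000
for y0 in range(-56,56,6):
    k=(q[:,1]>=y0)&(q[:,1]<y0+6)
    if k.any():print(y0,k.sum(),'zmax',np.percentile(q[k][:,2],[50,98,100]).round(1))
C=np.array([.567,-.2205]);a=np.radians(11.8);M=np.array([[np.cos(a),np.sin(a)],[-np.sin(a),np.cos(a)]]);L=(P[...,:2]-C)@M.T;z=P[...,2]
k=(abs(L[...,0])<.058)&(abs(L[...,1])<.028)&(z<.113)&(z>.06);print('carrier',np.median(z[k]),k.sum(),L[k].min(0),L[k].max(0))
b=(abs(L[...,0])<.07)&(abs(L[...,1])<.05)&(z<.108);print('hole',L[b].min(0),L[b].max(0))
E
```

```text
time_s: 16.5
tcp_pos: [0.5557, -0.1533, 0.2453]
eef_rot: [180.0, -0.1, -174.4]
contact_force: [0.7, 0.9, -0.0]
gripper_width: 0.0498
gripper_force: 0.0
time_s: 17.3
tcp_pos: [0.5621, -0.216, 0.245]
eef_rot: [179.9, -0.0, -123.1]
contact_force: [0.4, 0.6, 0.7]
gripper_width: 0.0501
gripper_force: 0.0
time_s: 18.1
tcp_pos: [0.5624, -0.216, 0.2453]
eef_rot: [179.9, 0.0, -78.3]
contact_force: [-0.5, -0.0, 0.3]
gripper_width: 0.05
gripper_force: 0.0
turn [ 0.06  0.03 -0.11] shift before turn [ 0.54 -0.36  4.53] after [ 0.53 -0.36  4.53]
-44 94 zmax [-10.4  -0.1   0.5]
-38 213 zmax [-11.3  -0.5   0.4]
-32 280 zmax [-12.2   3.5   4.5]
-26 257 zmax [-7.4  3.7  4.9]
22 345 zmax [-8.3  3.9  4.7]
28 273 zmax [-12.6  -0.1   4.8]
34 204 zmax [-10.9  -0.5  -0. ]
40 19 zmax [-10.   -0.5  -0.1]
carrier 0.09960872235173959 6286 [-0.05799034 -0.02798578] [0.05598952 0.02799823]
hole [-0.06258032 -0.03780639] [0.06024649 0.03867379]
```

View pics/w7.png

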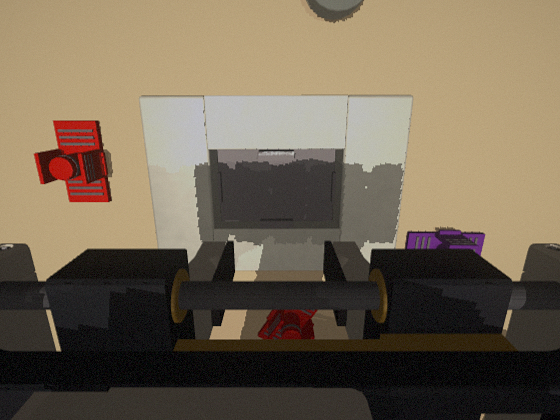

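The wrist view shows the empty carrier in the well (215-343, 150-230) with the fingers along the unit's x. Before pushing, I check how far the gripper's parts stand behind the tips.

Run:
```python
from h import *
c=wrist();H=pts(c,np.array(c["hand_eye"]))*1000
near=(H[...,2]<20)
for u in range(5,560,22):
    col=H[:,u];k=near[:,u]&(np.arange(420)>200);q=col[k]
    if len(q):
        i=np.argsort(-q[:,2])[3:4];print(u,'lowest',q[i].round(0).tolist(),'band x<15:',(q[abs(q[:,0])<15][:,2].max().round(0) if (abs(q[:,0])<15).any() else None), 'y there',q[abs(q[:,0])<15][:1].round(0).tolist())
```

```text
5 lowest [[40.0, -85.0, -65.0]] band x<15: -78.0 y there [[15.0, -82.0, -78.0]]
27 lowest [[33.0, -82.0, -63.0]] band x<15: -70.0 y there [[14.0, -81.0, -70.0]]
49 lowest [[7.0, -81.0, -62.0]] band x<15: -62.0 y there [[8.0, -81.0, -62.0]]
71 lowest [[40.0, -57.0, -77.0]] band x<15: None y there []
93 lowest [[40.0, -56.0, -69.0]] band x<15: None y there []
115 lowest [[40.0, -49.0, -70.0]] band x<15: None y there []
137 lowest [[40.0, -43.0, -69.0]] band x<15: None y there []
159 lowest [[39.0, -36.0, -68.0]] band x<15: None y there []
181 lowest [[40.0, -30.0, -68.0]] band x<15: None y there []
203 lowest [[12.0, -40.0, -4.0]] band x<15: -1.0 y there [[12.0, -41.0, -1.0]]
225 lowest [[11.0, -28.0, -7.0]] band x<15: -1.0 y there [[10.0, -29.0, -1.0]]
247 lowest [[33.0, -9.0, -76.0]] band x<15: None y there []
269 lowest [[33.0, -3.0, -76.0]] band x<15: None y there []
291 lowest [[33.0, 3.0, -76.0]] band x<15: None y there []
313 lowest [[32.0, 10.0, -76.0]] band x<15: None y there []
335 lowest [[12.0, 30.0, -5.0]] band x<15: -1.0 y there [[12.0, 30.0, -1.0]]
357 lowest [[12.0, 40.0, -11.0]] band x<15: -8.0 y there [[13.0, 40.0, -8.0]]
379 lowest [[39.0, 30.0, -68.0]] band x<15: None y there []
401 lowest [[40.0, 37.0, -70.0]] band x<15: -86.0 y there [[-4.0, 36.0, -86.0]]
423 lowest [[39.0, 44.0, -69.0]] band x<15: -85.0 y there [[-5.0, 42.0, -85.0]]
445 lowest [[39.0, 50.0, -69.0]] band x<15: -85.0 y there [[-4.0, 48.0, -86.0]]
467 lowest [[40.0, 56.0, -69.0]] band x<15: -85.0 y there [[-5.0, 55.0, -85.0]]
489 lowest [[-32.0, 81.0, -65.0]] band x<15: None y there []
511 lowest [[13.0, 80.0, -63.0]] band x<15: -62.0 y there [[13.0, 80.0, -62.0]]
533 lowest [[37.0, 81.0, -64.0]] band x<15: -71.0 y there [[15.0, 81.0, -71.0]]
555 lowest [[39.0, 87.0, -65.0]] band x<15: -79.0 y there [[14.0, 81.0, -79.0]]
```

```bash
python3 -m crank '[[[0,0,0],[0.5,-0.3,2],1],[[0,0,0],[0,0,3],1],[[0,0,0],[0,0,3],1],[[0,0,0],[0,0,2.5],1],[[0,0,0],[0,0,2],1],[[0,0,0],[0,0,0.8],1],[[0,0,0],[0,0,0],1],[[0,0,0],[0,0,0],1]]'
python3 -m crank '[[[0,0,0],[0,0,0.4],1],[[0,0,0],[0,0,0.4],1],[[0,0,0],[0,0,0.5],1],[[0,0,0],[0,0,0.5],1],[[0,0,0],[0,0,0],1]]'
```

```text
time_s: 19.0
tcp_pos: [0.5674, -0.2205, 0.1138]
eef_rot: [-179.9, -0.0, -78.2]
contact_force: [-1.0, 0.9, -0.1]
gripper_width: 0.0004
gripper_force: 0.0
time_s: 19.5
tcp_pos: [0.5672, -0.2204, 0.0949]
eef_rot: [-180.0, -0.0, -78.2]
contact_force: [-0.2, 1.2, 5.1]
gripper_width: 0.0004
gripper_force: 2.3
```

Now in contact and pushing the carrier, I continue down to about 0.069 and then use fine steps.

```bash
python3 -m crank '[[[0,0,0],[0,0,0.5],1],[[0,0,0],[0,0,0.5],1],[[0,0,0],[0,0,0.5],1],[[0,0,0],[0,0,0.4],1],[[0,0,0],[0,0,0.3],1],[[0,0,0],[0,0,0.2],1],[[0,0,0],[0,0,0.1],1],[[0,0,0],[0,0,0],1]]'
python3 -m crank '[[[0,0,0],[0,0,0.15],1],[[0,0,0],[0,0,0],1]]'
```

```text
time_s: 20.3
tcp_pos: [0.5673, -0.2204, 0.0707]
eef_rot: [-179.9, -0.0, -78.2]
contact_force: [-0.3, 1.6, 8.0]
gripper_width: 0.0001
gripper_force: 3.9
time_s: 20.5
tcp_pos: [0.5673, -0.2205, 0.0692]
eef_rot: [-179.9, -0.0, -78.2]
contact_force: [-1.3, 1.6, 7.2]
gripper_width: 0.0006
gripper_force: 4.0
```

```bash
python3 -m crank '[[[0,0,0],[0,0,0.15],1],[[0,0,0],[0,0,0.1],1],[[0,0,0],[0,0,0],1]]'
python3 -m crank '[[[0,0,0],[0,0,0.1],1],[[0,0,0],[0,0,0.05],1],[[0,0,0],[0,0,0],1]]'
```

```text
time_s: 20.8
tcp_pos: [0.5673, -0.2205, 0.067]
eef_rot: [-179.9, -0.0, -78.2]
contact_force: [-1.8, 1.8, 10.7]
gripper_width: 0.0004
gripper_force: 5.2
time_s: 21.1
tcp_pos: [0.5673, -0.2205, 0.066]
eef_rot: [-179.9, -0.0, -78.2]
contact_force: [-2.6, 2.9, 14.9]
gripper_width: 0.0004
gripper_force: 7.1
```

```bash
python3 -m crank '[[[0,0,0],[0,0,0.05],1],[[0,0,0],[0,0,0],1]]'
python3 -m crank '[[[0,0,0],[0,0,-0.5],1],[[0,0,0],[0,0,-1],1],[[0,0,0],[0,0,-2],1],[[0,0,0],[0,0,-4],1],[[0,0,0],[0,0,-4],1],[[0,0,0],[0,0,-4],1],[[0,0,0],[0,0,-2],-1],[[0,0,0],[0,0,0],-1]]'
python3 -m crank '[[[0,0,0],[0,0,0],-1],[[0,0,0],[0,0,0],-1],[[0,0,0],[0,0,0],-1],[[0,0,0],[0,0,0],-1]]'
python3 - <<'E'
from h import *
c=wrist();P=pts(c,c["T"])
C=np.array([.567,-.2205]);a=np.radians(11.8);M=np.array([[np.cos(a),np.sin(a)],[-np.sin(a),np.cos(a)]]);L=(P[...,:2]-C)@M.T;z=P[...,2]
k=(abs(L[...,0])<.05)&(abs(L[...,1])<.02)&(z<.113);print('carrier z',np.percentile(z[k],[10,50,90]).round(4),k.sum())
t=cap("top");P=pts(t)
for n,(x,y) in dict(bottle=(255,150),jar=(125,212),flask=(392,205)).items():
    p=P[y:y+32,x:x+32].reshape(-1,3);p=p[p[:,2]>.02];print(n,np.median(p,0).round(3),p[:,2].max())
E
```

```text
time_s: 21.3
tcp_pos: [0.5673, -0.2205, 0.0657]
eef_rot: [-179.9, -0.0, -78.2]
contact_force: [-4.3, 3.2, 15.7]
gripper_width: 0.0004
gripper_force: 7.7
time_s: 22.1
tcp_pos: [0.5681, -0.2208, 0.2428]
eef_rot: [-179.7, -0.1, -78.2]
contact_force: [0.3, 0.1, 0.2]
gripper_width: 0.0111
gripper_force: 0.0
time_s: 22.5
tcp_pos: [0.5663, -0.2204, 0.2378]
eef_rot: [179.9, 0.0, -78.2]
contact_force: [0.2, 0.2, 0.2]
gripper_width: 0.0429
gripper_force: 0.0
carrier z [0.0694 0.0704 0.0713] 3395
bottle [0.586 0.007 0.658] 0.6656580269543306
jar [0.538 0.429 0.078] 0.09235952748320764
flask [ 0.542 -0.425  0.052] 0.12485822707872729
```

The carrier is caught down (face at z about 0.070) with nothing touching it. The jar and flask have not moved. The arm hides the bottle in the top view, but no move passed near it. I hand in the job.

```bash
python3 -c "
from plant import r
print(r.close_job())"
```

```text
the job is handed in; nothing more can be done
None
```

I've handed the job in at about 22 s of the 64 s limit: the cassette lies flat in the steel tray, the empty carrier is caught down, and the jar and flask have not moved; I couldn't re-check the bottle because the arm hid it, and no verdict was shown.

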